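Load two battery packs into a spring-loaded magazine

TASK

Load the two battery packs flat into the spring-loaded magazine, one at a time and brass contacts up: press each straight down past the two white retaining lips, so that in the end both are caught under the lips and stay there when you let go. Press gently: never more than about 25 N on the packs, which bottom out soon after the second one snaps in. Leave the screwdriver, the mouse and the roll of tape where they are.

Things in the scene. Friction and masses are not known exactly. Their poses are not given: they have to be found in the camera images.
- pack_a_center (a point): Grey plastic battery pack, a flat block 76 (x) by 32 (y) by 24 (z) mm, about 110 g, lying flat on the work surface, brass contacts and a pale blank label on top (+z). The point is its centre, half-way up; x is its long axis. Grasp it across its 32 mm width, mid-length.
- pack_b_center (a point): The second battery pack, identical to the first (76 x 32 x 24 mm). The point is its centre, half-way up; x is its long axis.
- magazine: Magazine fixed on the work surface, open at the top, loaded from above: grey base plate 150 (x) by 74 (y) by 10 mm with a grey tower at each x end (outer faces at x = +-66 mm, 80 mm high) and an aluminium inner frame between them. Origin: centre of the base plate's underside; z up; x along the long side of the packs. The packs' channel, 82 (x) by 37 (y) mm, is centred on the origin.
- magazine_mouth (a point): Point on the channel's axis 85 mm up. At each x end a white sprung lip overhangs a pack's end by 5 mm, its slope rising 14 mm. The frame's height is NOT measured: the lips' undersides are anywhere from 76 to 94 mm up. A pack going down pushes the lips outward (5 to 10 N in all); they snap back over its top. Pressed in too little, a pack comes up again.
- magazine_rest (a point): Top of the free steel spring follower, on the axis, 51.5 mm up (the point stays there when it sinks). It yields at 5.4 N, then 0.15 N/mm. The first pack rests on it, loose below the lips; the second pushes the first down and is held by the lips. Stiff buffered ledges that move with the lips stop the lower pack: 2.5 mm after the second snaps in, force rises steeply (8 N/mm).
- magazine_side (a point): Middle of the +y side, 20 mm from the axis. Side guides stand only near the corners (x 29 to 44 mm either side, 3 mm thick, flared tops up to 109 mm above the work surface); the middle 58 mm of both long sides is open from the top to the base plate, so fingers holding a pack across its width can go down with it and open about 35 mm a side beyond it.
- screwdriver: Bystander: screwdriver with a black handle, lying on the work surface; origin near its mid-length, underside.
- mouse_center (a point): Bystander: white computer mouse, 100 x 60 x 34 mm; the point is its centre.
- tape_center (a point): Bystander: roll of tape lying flat, 70 mm across, 19 mm high; the point is its centre.
Not all that is in view belongs to the job. Leave any purple look-alike of the part that bears pack_b_center alone.

How it is judged:
On the way, in this order (a step that is already met when the one before it is completed fails the run):
1. one pack is pressed flat past the lips, down onto the follower (((z of pack_a_center in the frame of magazine below 0.066 m and horizontal distance between pack_a_center and magazine below 0.006 m and angle between pack_a_center's own z axis and vertical below 0.12 rad) or (z of pack_b_center in the frame of magazine below 0.066 m and horizontal distance between pack_b_center and magazine below 0.006 m and angle between pack_b_center's own z axis and vertical below 0.12 rad))), for 0.2 s.
2. the other pack is pressed down on top of it, below the lips (z of each of pack_a_center, pack_b_center in the frame of magazine below 0.085 m and horizontal distance between each of pack_a_center, pack_b_center and magazine below 0.006 m), for 0.2 s.
At the end, for the whole second after the job is handed in: Both packs lie one on the other inside the magazine, contacts up, held down under the lips by themselves: both centres less than 85 mm above the magazine's underside and within 6 mm of its axis, level within 0.05 rad, at rest and released (all of step 2 and angle between each of pack_a_center, pack_b_center's own z axis and vertical below 0.05 rad and linear speed of each of pack_a, pack_b below 0.01 m/s); the robot touches nothing.
It fails at once if the packs are squeezed together with more than 25 N, or one is forced against the magazine with more than 60 N (sum of all its contacts, lips included) (contact force between pack_a and pack_b above 25 N or contact force between any of pack_a, pack_b and magazine above 60 N).
It fails at once if a bystander (screwdriver, mouse, tape) is moved by more than 20 mm (distance of any of screwdriver, mouse_center, tape_center from where it was at the start of the episode above 0.02 m).
It also fails if it takes over 72 s, if anything falls off the work surface, if the arm or the gripper's body presses on something with over 40 N, if the wrist force passes 120 N, or if a joint passes its speed limit or range.

ROBOT

A 6-joint arm with a two-finger parallel gripper is mounted at the origin on the work surface. World frame = base frame: x ahead of the robot, y to its left, z up, the work surface at z = 0. Lengths are in m, angles in rad, forces in N, time in s.
With the tool pointing down it reaches from about 0.3 to 0.775 m from the base axis. Payload 14.6 kg.
Tool frame: the origin (TCP) lies at the very end of the fingers, on their centre line; the grasp point (between the pads) lies 19 mm behind it (pinch_z is the distance from the TCP to the grasp point, in m); z points along the fingers, y is the direction in which the jaws open and shut (so a half turn about z gives the same grasp; the last joint's range is limited). The gripper opens to 94 mm and grips with 3 to 60 N. Pads are 16 mm wide; open, the fingers measure 119 mm over their backs; the gripper's body (75 mm by 177 mm) begins 78 mm behind the grasp point.
Start: joints at [1.217, 0.3, 1.521, -0, 1.321, -0.067], TCP at [0.156, 0.528, 0.205] pointing down, gripper open.
Joint ranges: [-3.03, 3.03], [-0.79, 2.21], [0.23, 2.52], [-1.04, 4.18], [0, 3.07], [-2.55, 2.55]. Speed limits (rad/s): [2.22, 2.22, 2.57, 3.14, 3.14, 3.14].

INTERFACE

Orientations are given as [roll, pitch, yaw] about the fixed x, y, z axes, in that order (R = Rz(yaw) Ry(pitch) Rx(roll)).
In Python, from station import get_obs, camera, hand_in, pinch_z gives the robot as it stands.
- The arm moves only by the tool servo_tool, never from a script. Its argument "moves" is a list that holds one entry, the list of rows, each a list of 7 numbers: the turn, a rotation vector about the tool's x, y, z normalised to -1 to 1, where 1 is pi/2 rad, then the shift along the tool's x, y, z normalised to -1 to 1, where 1 is 500 mm, then the closure, from 0 (fully open) to 1 (shut). In form: [[[rx, ry, rz, x, y, z, hand], ...]]. A call has 1 to 12 rows; each row is the pose to reach, as a shift and turn from the pose measured when the call began, along the tool's axes at that moment; what a row does not reach only later rows make up. A row lasts 1/12 s, in which the tool goes at most 41.7 mm and 7.16 degrees, less where a joint would pass 70% of its speed; a pose out of reach is approached as far as the arm can. A call with a number of a shift or a turn outside -1 to 1 is refused whole. A call with a gripper value outside its range is refused whole. The fingers move at their own pace and stop on an object; "squeeze" is the grip in N (left out, the last holds). Time passes only in rows, so rows that repeat a pose let the fingers close. It gives the time, the measured TCP pose, the force and the opening at its end, in the units of the state.
- get_obs(): the state, without advancing time (a new reading comes with each control period).
- camera(name): name is "scene" or "top" or "wrist"; returns a dict with "color" (480x640x3 uint8, red, green, blue), "intrinsics" (3x3 intrinsics, pixels), "distortion" ([k1, k2, p1, p2, k3] as OpenCV has them; the pictures are not rectified), "rvec" (rotation vector, rad) and "tvec" (3), from world to camera coordinates, as OpenCV has them. Camera axes: x right, y down, z forward; pixel columns grow to the right and rows downward; lengths in m; the calibration is good to about 2 mm. A picture is of the moment at which its call begins. There is no depth.
- hand_in(): hands the job in, once; it reports no verdict.
The state is a dict: "time_s": time; "qpos": joint angles; "joint_vel": joint speeds; "tau": joint torques, N m; "ee_pos": TCP position; "eef_rot": TCP orientation; "force": force on the tool from outside, world axes, zero at the start; "moment": the same for the moment, N m; "grip_width": finger opening in m.
Only numpy, scipy, OpenCV 4.12 (cv2) and the standard library are available. Lean on these libraries where they do the work, as an engineer would, in place of code of your own. Each camera call takes 0.05 s, during which the arm holds its last target.

## Working session

There is one attempt and no reset: what is moved stays moved. The work goes in short steps, Python scripts to look and compute and a tool call to move; the robot and the scene stay as the last step left them, time stands still between calls to the robot, and variables do not carry over. Pictures are saved under pics/ and viewed, and the job is handed in when it is done.

Besides the shell and the picture viewer there is one more tool, called after "Emit:" as name([rows], argument=value, ...), one row to a line, values as JSON. servo_tool: Moves the arm, as the interface text tells. Scaled input: -1 to 1 covers 500 mm each way for a shift and pi/2 rad each way for a turn. Its arguments: {"type":"object","properties":{"moves":{"type":"array"},"squeeze":{"type":"number"}},"required":["moves"]}

```bash
ls; mkdir -p pics; python3 - <<'E'
from station import *
import cv2,json
print(get_obs(),pinch_z)
for n in("scene","top","wrist"):
    c=camera(n);cv2.imwrite(f"pics/{n}0.png",c["color"][:,:,::-1])
    print(n,c["intrinsics"],c["distortion"],c["rvec"],c["tvec"])
E
```

```text
pics
{'time_s': 0.0, 'qpos': array([ 1.21743921e+00,  3.00462724e-01,  1.52159609e+00, -3.14381110e-05,
        1.32070239e+00, -6.66216066e-02]), 'joint_vel': array([ 8.49985377e-05,  2.91247779e-04,  1.61707585e-03, -7.23948488e-04,
        1.32651610e-03, -5.82643480e-04]), 'tau': array([ 2.38559813e-03, -5.31802011e+01, -3.52738130e+01,  7.09894393e-02,
        2.42693274e-02, -1.66851632e-04]), 'ee_pos': array([0.1554807 , 0.52728382, 0.20488458]), 'eef_rot': array([-3.14042467e+00, -4.74095613e-05,  2.85486491e+00]), 'force': array([ 0.21621504, -0.65360208, -0.24646028]), 'moment': array([-0.02653537, -0.02001467, -0.02516855]), 'grip_width': 0.09411920968076859} 0.0188
scene [[572.2354448    0.         318.7006454 ]
 [  0.         572.2354448  229.42293054]
 [  0.           0.           1.        ]] [-0.14704877  0.          0.          0.          0.        ] [ 2.07810714  0.95931974 -0.4593412 ] [-0.38065742 -0.21345128  1.49084723]
top [[544.79425216   0.         319.89870756]
 [  0.         544.79425216 231.83814764]
 [  0.           0.           1.        ]] [-0.06462484  0.          0.          0.          0.        ] [ 2.16501344 -2.18865619  0.16334073] [0.00879227 0.61396571 1.13741014]
wrist [[424.34764473   0.         322.73724692]
 [  0.         424.34764473 231.17178748]
 [  0.           0.           1.        ]] [0.03271962 0.         0.         0.         0.        ] [-2.33650061 -1.74669492 -0.23278499] [-0.54951318 -0.02702514  0.39194527]
```

View pics/scene0.png

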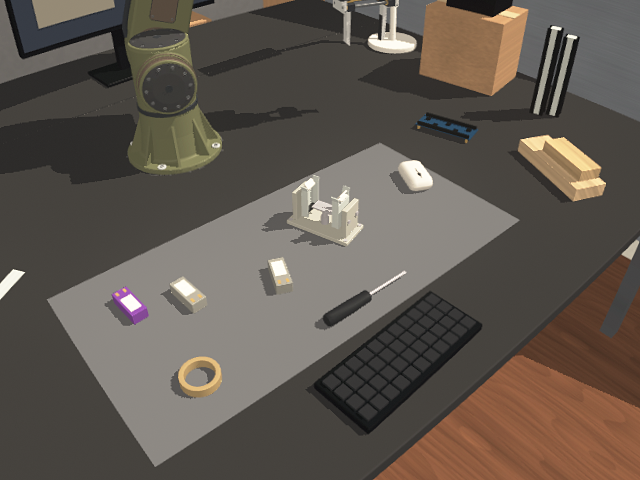

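View pics/top0.png

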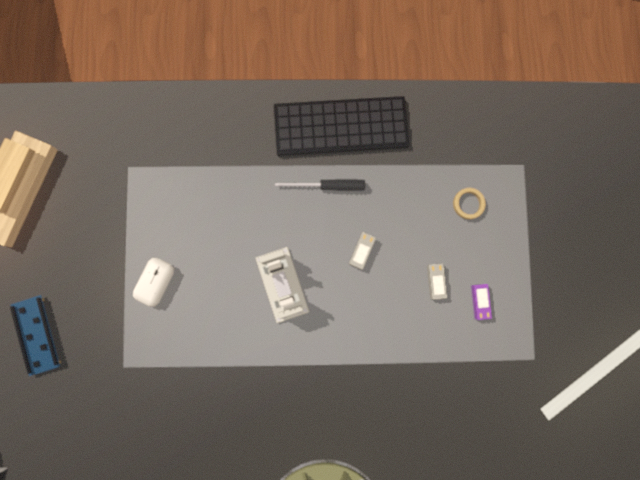

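View pics/wrist0.png

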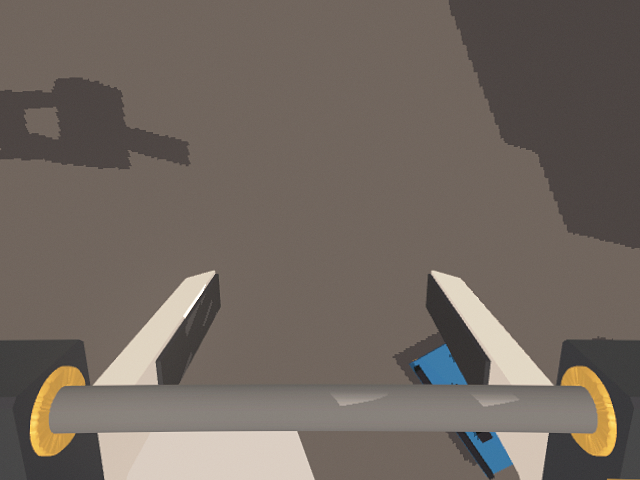

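The top view shows the two grey packs at (363,252) and (438,282), the magazine at (282,285), and the purple decoy at (482,302). The mouse, tape and screwdriver are clear of them. Next I zoom in and measure.

```bash
cat > h.py <<'E'
import numpy as np,cv2
from scipy.spatial.transform import Rotation as Ro
def ray(c,px):
    px=np.asarray(px,float).reshape(-1,1,2)
    n=cv2.undistortPoints(px,c["intrinsics"],c["distortion"]).reshape(-1,2)
    R=cv2.Rodrigues(np.asarray(c["rvec"],float))[0];t=np.asarray(c["tvec"],float).ravel()
    d=np.c_[n,np.ones(len(n))]@R
    return -R.T@t,d
def onz(c,px,z):
    o,d=ray(c,px); return o+d*((z-o[2])/d[:,2])[:,None]
def proj(c,P):
    return cv2.projectPoints(np.asarray(P,float).reshape(-1,1,3),np.asarray(c["rvec"],float),np.asarray(c["tvec"],float),c["intrinsics"],c["distortion"])[0].reshape(-1,2)
def tri(c1,p1,c2,p2):
    o1,d1=ray(c1,p1);o2,d2=ray(c2,p2);out=[]
    for a,b in zip(d1,d2):
        s=np.linalg.lstsq(np.c_[a,-b],o2-o1,rcond=None)[0]
        out.append(np.r_[(o1+a*s[0]+o2+b*s[1])/2,np.linalg.norm(o1+a*s[0]-o2-b*s[1])])
    return np.array(out)
def crop(img,x,y,w,h,s,fn):
    cv2.imwrite(fn,cv2.resize(img[y:y+h,x:x+w,::-1],None,fx=s,fy=s,interpolation=cv2.INTER_CUBIC))
E
python3 - <<'E'
from h import *; from station import *
t=camera("top");s=camera("scene")
crop(t["color"],240,220,160,110,5,"pics/t1.png");crop(s["color"],250,160,130,140,4.2,"pics/s1.png")
crop(t["color"],410,240,100,100,5,"pics/t2.png");crop(s["color"],100,250,120,80,6,"pics/s2.png")
print(onz(t,[[363,252],[438,282],[282,285],[155,282],[470,204],[343,185],[482,302]],0.024).round(3))
print(proj(t,[[0.155,.527,.2]]),ray(t,[[0,0]])[0],ray(s,[[0,0]])[0])
E
```

```text
[[ 0.57  -0.091  0.024]
 [ 0.503 -0.254  0.024]
 [ 0.501  0.085  0.024]
 [ 0.51   0.357  0.024]
 [ 0.675 -0.332  0.024]
 [ 0.719 -0.05   0.024]
 [ 0.458 -0.35   0.024]]
[[ 32.07096155 479.35467778]] [0.47793417 0.04196238 1.20022961] [ 1.23296419 -0.5516533   0.76717984]
```

View pics/t1.png

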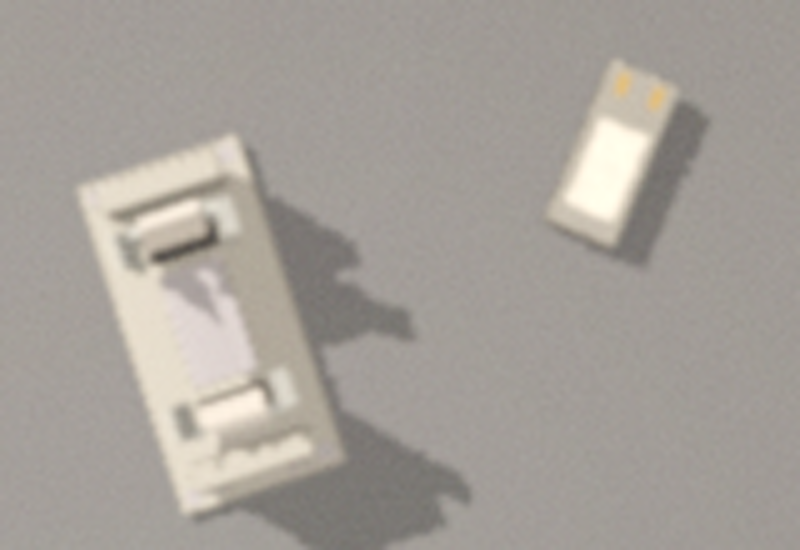

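View pics/s1.png

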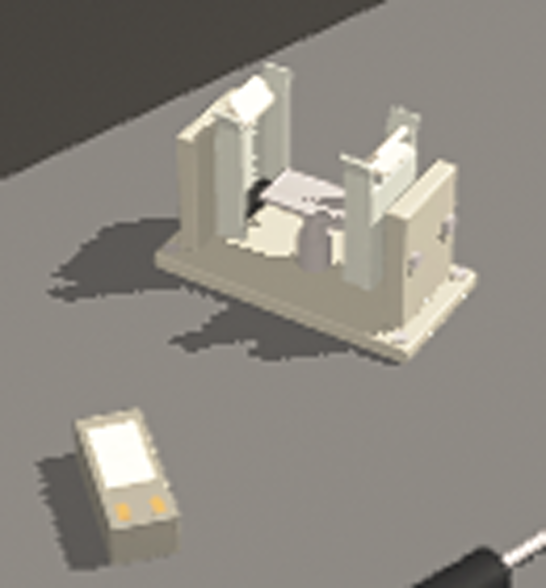

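View pics/t2.png

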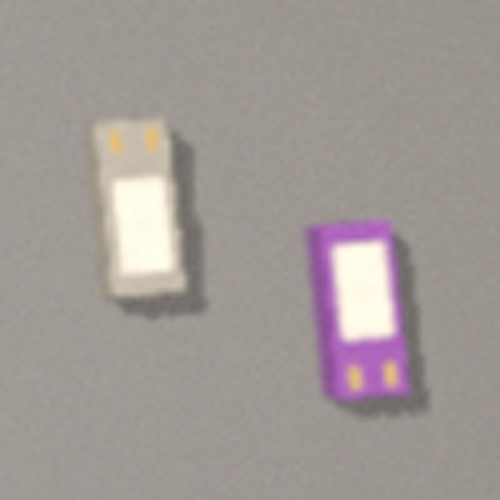

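View pics/s2.png

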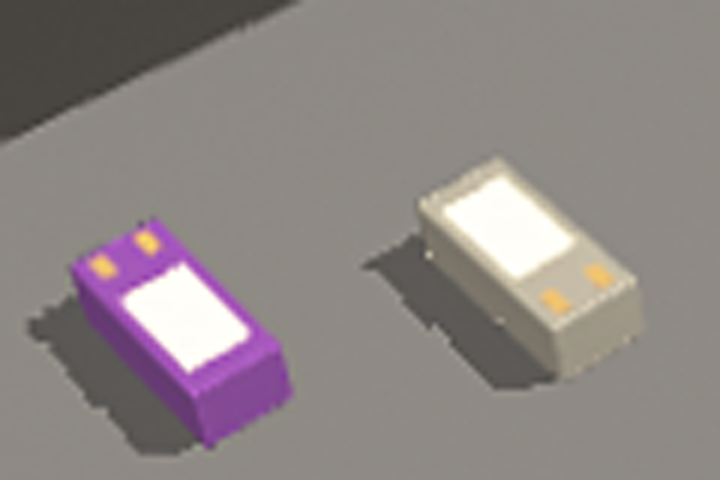

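```bash
cat > m1.py <<'E'
from h import *; from station import *
t=camera("top");s=camera("scene")
def feats(c,roi):
    x,y,w,h=roi;im=c["color"][y:y+h,x:x+w];hsv=cv2.cvtColor(im,cv2.COLOR_RGB2HSV)
    gold=cv2.inRange(hsv,(10,90,130),(30,255,255))
    lab=cv2.inRange(hsv,(0,0,225),(179,60,255))
    def cc(m,k):
        n,_,st,ce=cv2.connectedComponentsWithStats(m);o=np.argsort(-st[1:,4])[:k]+1
        return [(ce[i]+[x,y],int(st[i,4])) for i in o]
    return cc(lab,1),cc(gold,2)
for n,rt,rs in(("A",(345,225,40,50),(262,250,40,50)),("B",(424,258,30,45),(165,272,45,45))):
    ft,fs=feats(t,rt),feats(s,rs);print(n,ft,fs)
    lt,ls=ft[0][0][0],fs[0][0][0]
    gt=np.mean([a for a,_ in ft[1]],0);gs=np.mean([a for a,_ in fs[1]],0)
    P=tri(t,[lt,gt],s,[ls,gs]);print(P.round(4))
    d=P[1,:2]-P[0,:2];print("yaw",np.degrees(np.arctan2(d[1],d[0])),np.hypot(*d))
E
python3 m1.py
python3 - <<'E'
from h import *; from station import *
w=camera("wrist");o=get_obs();R=Ro.from_euler("xyz",o["eef_rot"]).as_matrix()
C,d=ray(w,[[322,231]])
print("cam in tool",R.T@(C-o["ee_pos"]),"fwd",R.T@d[0])
t=camera("top");
# base outline px (top)
q=np.array([[80,188],[238,133],[345,455],[187,515]]);q=(q+.5)/5-.5+[240,220]
P=onz(t,q,.01);print(P,P.mean(0),np.degrees(np.arctan2(*(P[0]+P[1]-P[2]-P[3])[[1,0]])),np.linalg.norm(P[0]-P[3]),np.linalg.norm(P[0]-P[1]))
E
```

```text
A ([(array([360.90952381, 253.41904762]), 210)], [(array([364. , 236.5]), 6), (array([370.75, 239.25]), 4)]) ([(array([278.44751381, 267.80110497]), 181)], [(array([278.90909091, 281.63636364]), 11), (array([287. , 279.5]), 10)])
[[ 0.5678 -0.0862  0.0239  0.0013]
 [ 0.6015 -0.1012  0.0241  0.0011]]
yaw -23.939267907847928 0.03687914080044612
B ([(array([438.04950495, 284.6980198 ]), 202)], [(array([439.57142857, 267.28571429]), 7), (array([432.5, 268. ]), 6)]) ([(array([184.44660194, 287.51941748]), 206)], [(array([192.15384615, 299.61538462]), 13), (array([199.18181818, 295.54545455]), 11)])
[[ 0.4978 -0.2531  0.024   0.0016]
 [ 0.5347 -0.2503  0.0244  0.0006]]
yaw 4.312325127962265 0.03693625428346357
cam in tool [ 0.07731015  0.00030136 -0.1791418 ] fwd [-0.26393794 -0.00270792  0.96453751]
[[0.56255173 0.14237425 0.01      ]
 [0.58599944 0.07330711 0.01      ]
 [0.44552144 0.02791907 0.01      ]
 [0.42067875 0.09637945 0.01      ]] [0.50368784 0.08499497 0.01      ] 17.93416260959987 0.1491424213154196 0.07293877210404859
```

```bash
cat > go.py <<'E'
import sys;from h import *;from station import get_obs
def go(p,yawdeg):
    o=get_obs();R=Ro.from_euler("xyz",o["eef_rot"]);T=Ro.from_euler("xyz",[np.pi,0,np.radians(yawdeg)])
    rv=(R.inv()*T).as_rotvec()/(np.pi/2);sh=R.inv().apply(np.array(p)-o["ee_pos"])/.5
    print(o["time_s"],o["ee_pos"].round(4),"F",o["force"].round(2),"w",round(o["grip_width"],4));print([round(float(v),4) for v in np.r_[rv,sh]])
if __name__=="__main__":
    a=list(map(float,sys.argv[1:]));go(a[:3],a[3])
E
python3 go.py .504 .085 .24 198
```

```text
0.45 [0.1556 0.5275 0.2054] F [-0.45 -0.24 -0.67] w 0.0941
[-0.0001, -0.0, -0.3826, -0.9188, -0.6517, -0.0692]
```

Emit:
servo_tool([
  [[0,0,-0.3826,-0.9188,-0.6517,-0.0692,0],[0,0,-0.3826,-0.9188,-0.6517,-0.0692,0],[0,0,-0.3826,-0.9188,-0.6517,-0.0692,0],[0,0,-0.3826,-0.9188,-0.6517,-0.0692,0],[0,0,-0.3826,-0.9188,-0.6517,-0.0692,0],[0,0,-0.3826,-0.9188,-0.6517,-0.0692,0],[0,0,-0.3826,-0.9188,-0.6517,-0.0692,0],[0,0,-0.3826,-0.9188,-0.6517,-0.0692,0],[0,0,-0.3826,-0.9188,-0.6517,-0.0692,0],[0,0,-0.3826,-0.9188,-0.6517,-0.0692,0],[0,0,-0.3826,-0.9188,-0.6517,-0.0692,0],[0,0,-0.3826,-0.9188,-0.6517,-0.0692,0]],
])

```text
time_s: 1.45
ee_pos: [0.4537, 0.1484, 0.2354]
eef_rot: [-3.141, 0.001, -2.828]
force: [0.9, 0.2, 0.7]
grip_width: 0.0941
```

```bash
python3 go.py .504 .085 .24 198
```

```text
1.45 [0.4537 0.1484 0.2354] F [0.86 0.22 0.73] w 0.0941
[-0.0001, 0.0004, -0.0001, -0.0566, -0.1517, -0.0092]
```

Emit:
servo_tool([
  [[0,0,0,-0.0566,-0.1517,-0.0092,0],[0,0,0,-0.0566,-0.1517,-0.0092,0],[0,0,0,-0.0566,-0.1517,-0.0092,0],[0,0,0,-0.0566,-0.1517,-0.0092,0]],
])

```text
time_s: 1.78
ee_pos: [0.5046, 0.0836, 0.2396]
eef_rot: [3.141, -0.0, -2.831]
force: [-0.1, 0.0, -0.8]
grip_width: 0.0938
```

```bash
python3 go.py .504 .085 .24 198; python3 - <<'E'
from h import *;from station import *
import pickle
w=camera("wrist");pickle.dump(w,open("w_mag1.pkl","wb"));cv2.imwrite("pics/w_mag1.png",w["color"][:,:,::-1])
print(proj(w,[[.504,.085,.0],[.504,.085,.085]]))
E
```

```text
1.7833 [0.5046 0.0836 0.2396] F [-0.1   0.01 -0.81] w 0.0938
[0.0001, -0.0001, -0.0021, 0.0002, 0.0031, -0.0008]
[[324.10607428 194.87588143]
 [324.34376528 213.98935864]]
```

View pics/w_mag1.png

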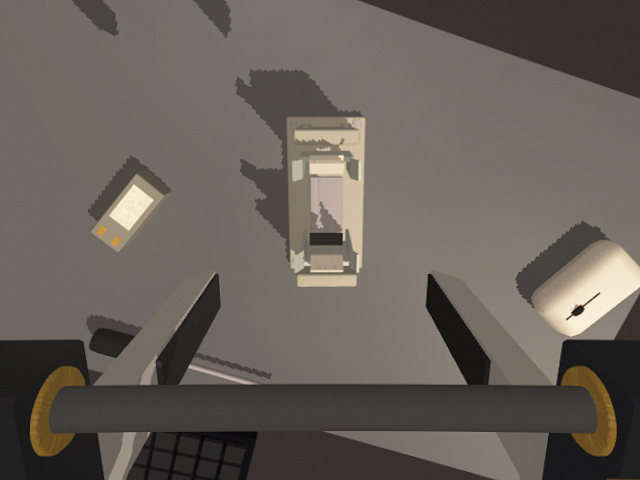

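The wrist view shows the magazine at about (326,200), pack A at upper left (128,212) and the mouse at lower right. I zoom in for the corners.

```bash
python3 - <<'E'
from h import *;import pickle
w=pickle.load(open("w_mag1.pkl","rb"));crop(w["color"],270,105,110,190,4,"pics/w_mag1z.png")
E
cp pics/w_mag1z.png /tmp/a.png
```

```text
(no output)
```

View pics/w_mag1z.png

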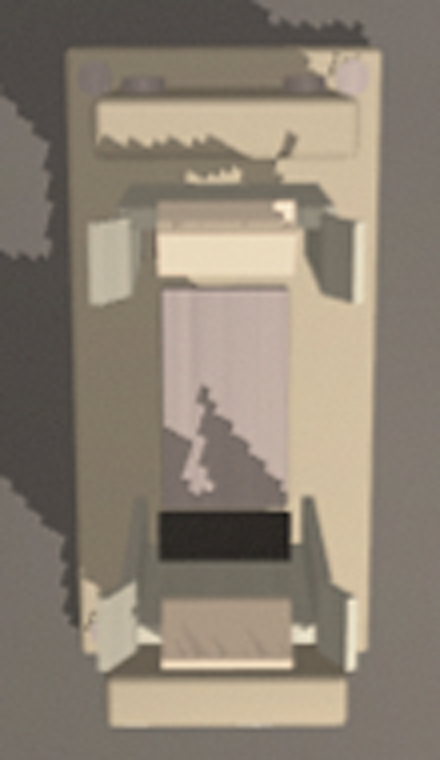

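```bash
python3 - <<'E'
from h import *;import pickle
w=pickle.load(open("w_mag1.pkl","rb"))
f=lambda q:(np.array(q,float)+.5)/4-.5+[270,105]
T=onz(w,f([[97,97],[357,97],[108,726],[347,726]]),.08)
print(T,T.mean(0)); d=(T[0]+T[1]-T[2]-T[3])/2;print(np.linalg.norm(d),np.linalg.norm(T[0]-T[1]),np.linalg.norm(T[2]-T[3]),np.degrees(np.arctan2(-d[1],-d[0])))
B=onz(w,f([[68,48],[380,50]]),.01);u=-d/np.linalg.norm(d);print("base edge->c",B.mean(0)+u*.075,np.linalg.norm(B[0]-B[1]))
F=onz(w,f([[162,289],[290,289],[290,511],[162,511]]),.0515);print("follower",F.mean(0),np.linalg.norm(F[0]-F[1]))
E
```

```text
[[0.44795666 0.04215002 0.08      ]
 [0.43256525 0.0901144  0.08      ]
 [0.57274407 0.08218449 0.08      ]
 [0.55706408 0.13095753 0.08      ]] [0.50258252 0.08635161 0.08      ]
0.13103893913822928 0.0503733773345007 0.05123155136737683 17.974962663304495
base edge->c [0.50345235 0.0864569  0.01      ] 0.07237888066837626
follower [0.5032053  0.08649232 0.0515    ] 0.027727491472790345
```

```bash
python3 go.py .535 -.01 .22 198
```

```text
1.8333 [0.5039 0.0847 0.2397] F [ 0.51  0.73 -0.26] w 0.0944
[0.0001, -0.0, -0.0009, -0.0008, -0.1994, 0.0393]
```

Emit:
servo_tool([
  [[0,0,0,0,-0.2,0.04,0],[0,0,0,0,-0.2,0.04,0],[0,0,0,0,-0.2,0.04,0],[0,0,0,0,-0.2,0.04,0],[0,0,0,0,-0.2,0.04,0]],
])

```text
time_s: 2.25
ee_pos: [0.5343, -0.0097, 0.2195]
eef_rot: [3.141, -0.0, -2.829]
force: [-0.3, -0.2, 0.5]
grip_width: 0.0937
```

```bash
python3 - <<'E'
from h import *;from station import *
import pickle
w=camera("wrist");pickle.dump(w,open("w_mag2.pkl","wb"))
p=proj(w,[[.503,.0863,.05]])[0];print(p)
x,y=int(max(p[0]-75,0)),int(max(p[1]-95,0));print(x,y)
crop(w["color"],x,y,150,190,4,"pics/w_mag2z.png")
E
python3 go.py .579 -.091 .15 157
```

```text
[442.85010566 209.85484529]
367 114
2.3 [ 0.5343 -0.0091  0.2198] F [ 1.19  0.17 -0.49] w 0.0941
[0.0003, -0.0, 0.4553, -0.0344, -0.1834, 0.1396]
```

View pics/w_mag2z.png

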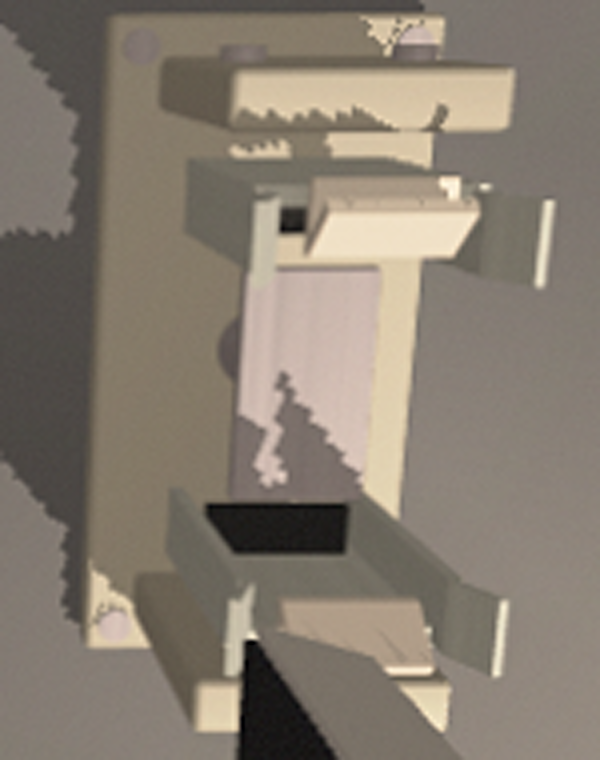

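```bash
python3 - <<'E'
from h import *;import pickle
a=pickle.load(open("w_mag1.pkl","rb"));b=pickle.load(open("w_mag2.pkl","rb"))
f=lambda q:(np.array(q,float)+.5)/4-.5+[270,105]
g=lambda q:(np.array(q,float)+.5)/4-.5+[367,114]
n=["lowNoseL","lowNoseR","lowCrestR","upNoseL","upNoseR","upCrestR","towerUR","towerUL","base","follTR"]
A=f([[162,598],[292,598],[292,668],[158,275],[296,277],[297,228],[357,97],[97,97],[68,48],[290,289]])
B=g([[282,600],[418,600],[433,672],[306,255],[462,258],[478,210],[514,67],[238,66],[108,14],[380,268]])
P=tri(a,A,b,B)
u=np.array([np.cos(np.radians(18)),np.sin(np.radians(18))]);v=np.array([-u[1],u[0]])
for k,p in zip(n,P):
    d=p[:2]-[.503,.0863];print(k,p.round(4),"local",(d@u).round(4),(d@v).round(4))
E
```

```text
lowNoseL [5.382e-01 8.380e-02 9.130e-02 5.000e-04] local 0.0327 -0.0132
lowNoseR [5.307e-01 1.092e-01 8.950e-02 4.000e-04] local 0.0334 0.0133
lowCrestR [5.405e-01 1.120e-01 1.016e-01 3.000e-04] local 0.0436 0.0128
upNoseL [4.757e-01 6.350e-02 9.050e-02 1.000e-04] local -0.033 -0.0132
upNoseR [4.675e-01 8.870e-02 9.500e-02 1.000e-04] local -0.033 0.0132
upCrestR [0.4585 0.0856 0.1006 0.0007] local -0.0425 0.013
towerUR [4.327e-01 9.040e-02 7.760e-02 3.000e-04] local -0.0656 0.0256
towerUL [0.448  0.0421 0.0792 0.    ] local -0.066 -0.025
base [0.4432 0.0282 0.0023 0.    ] local -0.0749 -0.0368
follTR [4.756e-01 9.230e-02 4.800e-02 1.000e-04] local -0.0242 0.0142
```

Emit:
servo_tool([
  [[0,0,0.4553,-0.0344,-0.1834,0.1396,0],[0,0,0.4553,-0.0344,-0.1834,0.1396,0],[0,0,0.4553,-0.0344,-0.1834,0.1396,0],[0,0,0.4553,-0.0344,-0.1834,0.1396,0],[0,0,0.4553,-0.0344,-0.1834,0.1396,0],[0,0,0.4553,-0.0344,-0.1834,0.1396,0],[0,0,0.4553,-0.0344,-0.1834,0.1396,0],[0,0,0.4553,-0.0344,-0.1834,0.1396,0]],
])

```text
time_s: 2.97
ee_pos: [0.5791, -0.0895, 0.1505]
eef_rot: [3.141, 0.0, 2.745]
force: [-0.5, -0.4, 0.4]
grip_width: 0.0939
```

```bash
python3 - <<'E'
from h import *;from station import *
import pickle
w=camera("wrist");pickle.dump(w,open("w_a1.pkl","wb"))
p=proj(w,[[.579,-.091,.024]])[0];print(p)
x,y=int(max(p[0]-75,0)),int(max(p[1]-75,0));print(x,y)
crop(w["color"],x,y,150,150,4,"pics/w_a1z.png")
print(get_obs()["ee_pos"],get_obs()["eef_rot"])
E
```

```text
[320.78013954 223.39204169]
245 148
[ 0.5790639  -0.0897471   0.15045581] [3.14099072e+00 3.37115882e-04 2.74508774e+00]
```

View pics/w_a1z.png

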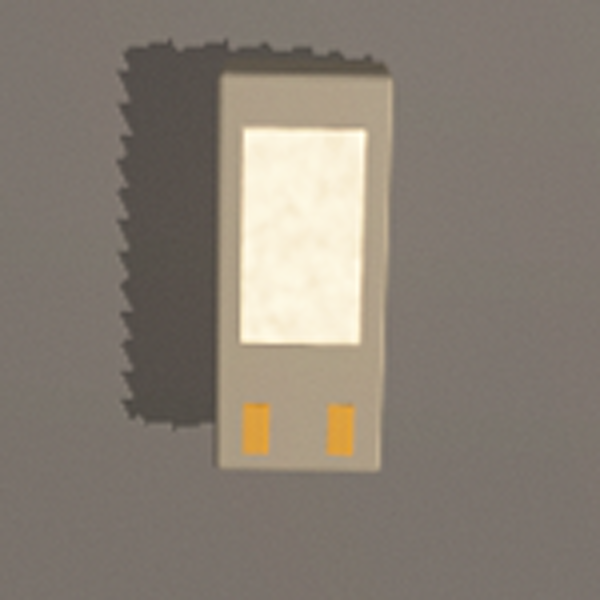

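The crop shows pack A's top face: corners (220,73), (391,75), (380,469), (218,469), with the contacts at the lower end.

```bash
python3 - <<'E'
from h import *;import pickle
w=pickle.load(open("w_a1.pkl","rb"))
f=lambda q:(np.array(q,float)+.5)/4-.5+[245,148]
for n,q in(("top",[[220,73],[391,75],[380,469],[218,469]]),("label",[[242,128],[366,128],[361,345],[240,345]])):
    P=onz(w,f(q),.024);d=(P[0]+P[1]-P[2]-P[3])/2
    print(n,P.mean(0).round(4),np.linalg.norm(d),np.linalg.norm(P[0]-P[1]),np.linalg.norm(P[2]-P[3]),np.degrees(np.arctan2(d[1],d[0])))
E
python3 go.py .5795 -.0905 .024 156.5
```

```text
top [ 0.5744 -0.0896  0.024 ] 0.07500274037640035 0.030619041753129628 0.030916848252442664 156.24109861829885
label [ 0.5675 -0.0867  0.024 ] 0.040723071273201954 0.022396625343760763 0.022633759874117677 156.25550009771476
3.0167 [ 0.5791 -0.0897  0.1505] F [-0.32  0.08  0.13] w 0.0939
[0.0004, 0.0002, 0.0087, -0.0013, -0.0012, 0.2529]
```

```bash
python3 go.py .5744 -.0896 .003 156.2
```

```text
3.0167 [ 0.5791 -0.0897  0.1505] F [-0.32  0.08  0.13] w 0.0939
[0.0004, 0.0002, 0.012, 0.0088, -0.0035, 0.2949]
```

Emit:
servo_tool([
  [[0,0,0.012,0.0088,-0.0035,0.15,0],[0,0,0.012,0.0088,-0.0035,0.15,0],[0,0,0.012,0.0088,-0.0035,0.22,0],[0,0,0.012,0.0088,-0.0035,0.26,0],[0,0,0.012,0.0088,-0.0035,0.28,0],[0,0,0.012,0.0088,-0.0035,0.295,0],[0,0,0.012,0.0088,-0.0035,0.295,0]],
])

```text
time_s: 3.6
ee_pos: [0.5744, -0.0893, 0.0026]
eef_rot: [3.141, -0.0, 2.728]
force: [0.0, -0.6, 0.2]
grip_width: 0.0938
```

```bash
python3 go.py .5744 -.0896 .003 156.2
```

```text
3.6 [ 0.5744 -0.0893  0.0026] F [ 0.04 -0.56  0.24] w 0.0938
[0.0003, -0.0001, 0.001, -0.0003, -0.0005, -0.0008]
```

Emit:
servo_tool([
  [[0,0,0,0,0,0,1],[0,0,0,0,0,0,1],[0,0,0,0,0,0,1],[0,0,0,0,0,0,1],[0,0,0,0,0,0,1],[0,0,0,0,0,0,1],[0,0,0,0,0,0,1],[0,0,0,0,0,0,1],[0,0,0,0,0,0,1]],
], squeeze=45)

```text
time_s: 4.35
ee_pos: [0.5744, -0.0893, 0.0026]
eef_rot: [3.141, -0.0, 2.728]
force: [-0.3, 0.3, 0.5]
grip_width: 0.0371
```

Emit:
servo_tool([
  [[0,0,0,0,0,0,1],[0,0,0,0,0,0,1],[0,0,0,0,0,0,1],[0,0,0,0,0,0,1]],
])

```text
time_s: 4.68
ee_pos: [0.5744, -0.0893, 0.0026]
eef_rot: [3.141, -0.0, 2.728]
force: [0.3, 0.4, -0.4]
grip_width: 0.0315
```

```bash
python3 go.py .5744 -.0896 .17 156.2
```

```text
4.6833 [ 0.5744 -0.0893  0.0026] F [ 0.31  0.43 -0.44] w 0.0315
[0.0003, -0.0001, 0.0011, -0.0002, -0.0004, -0.3348]
```

Gripped at 31.5 mm. Now I lift to 170 mm.

Emit:
servo_tool([
  [[0,0,0,0,0,-0.04,1],[0,0,0,0,0,-0.1,1],[0,0,0,0,0,-0.18,1],[0,0,0,0,0,-0.26,1],[0,0,0,0,0,-0.3,1],[0,0,0,0,0,-0.335,1],[0,0,0,0,0,-0.335,1]],
])

```text
time_s: 5.27
ee_pos: [0.5756, -0.0896, 0.1738]
eef_rot: [3.14, 0.005, 2.728]
force: [-0.2, 0.3, -0.4]
grip_width: 0.0315
```

```bash
python3 go.py .503 .0863 .17 198
```

```text
5.2667 [ 0.5756 -0.0896  0.1738] F [-0.2   0.3  -0.36] w 0.0315
[-0.0003, 0.0037, -0.4634, 0.2745, 0.2638, 0.0066]
```

Emit:
servo_tool([
  [[0,0,-0.4634,0.2745,0.2638,0.0066,1],[0,0,-0.4634,0.2745,0.2638,0.0066,1],[0,0,-0.4634,0.2745,0.2638,0.0066,1],[0,0,-0.4634,0.2745,0.2638,0.0066,1],[0,0,-0.4634,0.2745,0.2638,0.0066,1],[0,0,-0.4634,0.2745,0.2638,0.0066,1],[0,0,-0.4634,0.2745,0.2638,0.0066,1],[0,0,-0.4634,0.2745,0.2638,0.0066,1],[0,0,-0.4634,0.2745,0.2638,0.0066,1]],
])

```text
time_s: 6.02
ee_pos: [0.503, 0.0857, 0.1693]
eef_rot: [-3.139, 0.004, -2.832]
force: [0.2, -1.4, -1.5]
grip_width: 0.0315
```

```bash
python3 - <<'E'
from h import *;from station import *
import pickle
for n in("wrist","top","scene"):
    w=camera(n);pickle.dump(w,open(f"h1_{n}.pkl","wb"));im=w["color"]
    if n=="wrist": cv2.imwrite("pics/h1w.png",im[:,:,::-1])
    if n=="top": crop(im,220,200,150,150,4,"pics/h1t.png")
    if n=="scene": crop(im,260,100,140,150,4,"pics/h1s.png")
E
python3 go.py .503 .0863 .17 198
```

```text
6.1667 [0.5031 0.0857 0.1696] F [ 0.95  0.2  -0.9 ] w 0.0318
[-0.0015, 0.0029, -0.0019, -0.0002, 0.0013, -0.0008]
```

View pics/h1w.png

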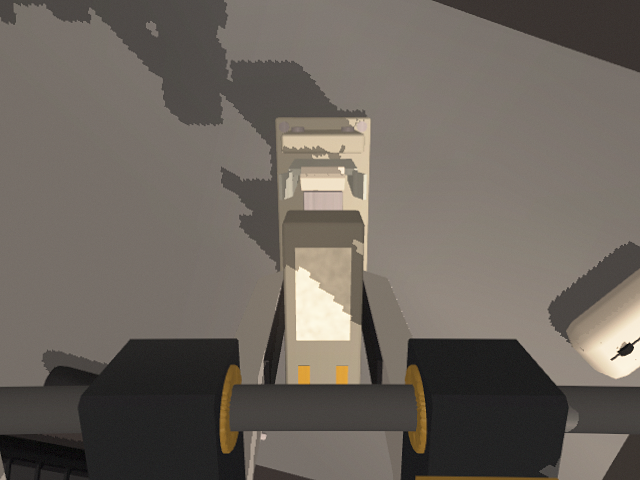

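View pics/h1s.png

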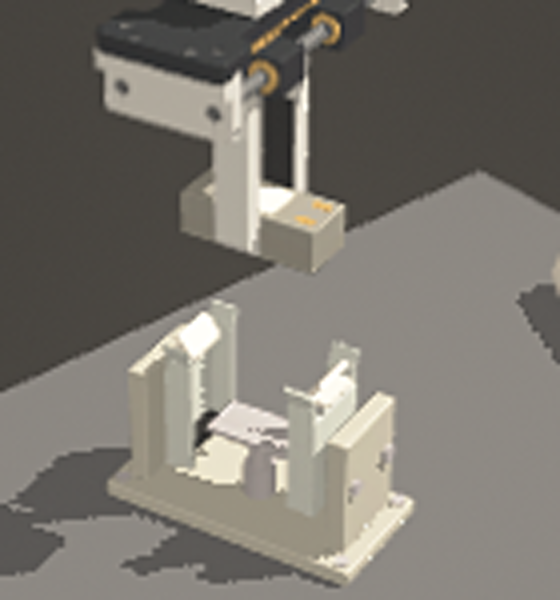

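```bash
python3 - <<'E'
from h import *;import pickle
w=pickle.load(open("h1_wrist.pkl","rb"))
z=.1694+.0214
P=onz(w,[[295,248],[352,248],[352,340],[295,340]],z);c=P.mean(0)
d=(P[0]+P[1]-P[2]-P[3])/2;u=d/np.linalg.norm(d)
print(c,np.linalg.norm(d),np.linalg.norm(P[0]-P[1]),np.degrees(np.arctan2(d[1],d[0]))%360)
print("pack c",c-u*.0075)
E=onz(w,[[285,222],[362,222]],z);print("end->c",E.mean(0)-u*.038,np.linalg.norm(E[0]-E[1]))
E
```

```text
[0.49581285 0.08421098 0.1908    ] 0.03989650429174836 0.022176855426081235 197.75245278761537
pack c [0.50295572 0.08649776 0.1908    ]
end->c [0.50306646 0.08653086 0.1908    ] 0.029448704604061487
```

Emit:
servo_tool([
  [[-0.0015,0.003,-0.002,0,0.0013,0.05,1],[-0.0015,0.003,-0.002,0,0.0013,0.1,1],[-0.0015,0.003,-0.002,0,0.0013,0.116,1],[-0.0015,0.003,-0.002,0,0.0013,0.116,1]],
])

```text
time_s: 6.5
ee_pos: [0.5023, 0.0858, 0.1099]
eef_rot: [3.141, -0.004, -2.829]
force: [-0.9, -0.7, -1.0]
grip_width: 0.0314
```

```bash
python3 go.py .503 .0863 .1 198
```

```text
6.5 [0.5023 0.0858 0.1099] F [-0.94 -0.7  -1.  ] w 0.0314
[0.0005, -0.0023, -0.0007, -0.0016, 0.0005, 0.0199]
```

Emit:
servo_tool([
  [[0.0005,-0.0023,-0.0007,-0.0016,0.0008,0.004,1],[0.0005,-0.0023,-0.0007,-0.0016,0.0008,0.008,1],[0.0005,-0.0023,-0.0007,-0.0016,0.0008,0.012,1],[0.0005,-0.0023,-0.0007,-0.0016,0.0008,0.016,1],[0.0005,-0.0023,-0.0007,-0.0016,0.0008,0.02,1],[0.0005,-0.0023,-0.0007,-0.0016,0.0008,0.02,1]],
])

```text
time_s: 7.0
ee_pos: [0.5028, 0.0864, 0.0999]
eef_rot: [3.142, -0.0, -2.828]
force: [-1.3, -0.8, 0.0]
grip_width: 0.0318
```

```bash
python3 go.py .503 .0863 .08 198
```

```text
7.0 [0.5028 0.0864 0.0999] F [-1.27 -0.84  0.05] w 0.0318
[0.0, -0.0002, -0.0, -0.0002, -0.0003, 0.0398]
```

Emit:
servo_tool([
  [[0,0,0,0,0,0.004,1],[0,0,0,0,0,0.008,1],[0,0,0,0,0,0.012,1],[0,0,0,0,0,0.016,1]],
])

```text
time_s: 7.33
ee_pos: [0.5037, 0.0865, 0.0929]
eef_rot: [-3.141, 0.002, -2.827]
force: [-0.8, -0.8, -0.4]
grip_width: 0.0317
```

Emit:
servo_tool([
  [[0,0,0,0,0,0.004,1],[0,0,0,0,0,0.008,1],[0,0,0,0,0,0.012,1]],
])

```text
time_s: 7.58
ee_pos: [0.5036, 0.0865, 0.0867]
eef_rot: [-3.141, 0.002, -2.827]
force: [-2.0, -0.4, 2.2]
grip_width: 0.0313
```

Emit:
servo_tool([
  [[0,0,0,0,0,0.004,1],[0,0,0,0,0,0.008,1],[0,0,0,0,0,0.012,1]],
])

```text
time_s: 7.83
ee_pos: [0.5036, 0.0865, 0.0804]
eef_rot: [-3.141, 0.002, -2.827]
force: [-0.9, -0.6, 1.3]
grip_width: 0.0315
```

```bash
python3 go.py .503 .0863 .07 198
```

```text
7.8333 [0.5036 0.0865 0.0804] F [-0.88 -0.59  1.26] w 0.0315
[-0.0003, 0.0012, 0.0, 0.0013, 0.0, 0.0208]
```

Emit:
servo_tool([
  [[0,0.001,0,0.001,0,0.004,1],[0,0.001,0,0.001,0,0.008,1],[0,0.001,0,0.001,0,0.012,1],[0,0.001,0,0.001,0,0.016,1]],
])

```text
time_s: 8.17
ee_pos: [0.5032, 0.0864, 0.0722]
eef_rot: [-3.141, 0.0, -2.827]
force: [-0.9, 0.5, 1.9]
grip_width: 0.0316
```

Emit:
servo_tool([
  [[0,0,0,0,0,0.004,1],[0,0,0,0,0,0.008,1],[0,0,0,0,0,0.012,1]],
])

```text
time_s: 8.42
ee_pos: [0.5031, 0.0863, 0.0659]
eef_rot: [-3.141, 0.0, -2.828]
force: [0.3, 0.1, -1.0]
grip_width: 0.0316
```

Emit:
servo_tool([
  [[0,0,0,0,0,0.004,1],[0,0,0,0,0,0.008,1],[0,0,0,0,0,0.01,1]],
])

```text
time_s: 8.67
ee_pos: [0.503, 0.0864, 0.0605]
eef_rot: [-3.141, -0.0, -2.827]
force: [-0.5, -0.0, -0.8]
grip_width: 0.0317
```

```bash
python3 go.py .503 .0863 .053 198
```

```text
8.6667 [0.503  0.0864 0.0605] F [-0.52 -0.03 -0.84] w 0.0317
[-0.0002, -0.0001, -0.0, 0.0, -0.0001, 0.0149]
```

Emit:
servo_tool([
  [[0,0,0,0,0,0.004,1],[0,0,0,0,0,0.008,1],[0,0,0,0,0,0.011,1],[0,0,0,0,0,0.0135,1],[0,0,0,0,0,0.0135,1]],
])

```text
time_s: 9.08
ee_pos: [0.503, 0.0864, 0.0538]
eef_rot: [-3.141, -0.0, -2.828]
force: [-2.4, -0.3, 4.4]
grip_width: 0.0317
```

```bash
python3 - <<'E'
from h import *;from station import *
w=camera("scene");crop(w["color"],260,130,140,120,5,"pics/p1s.png")
o=get_obs();print(o["ee_pos"],o["force"])
E
```

```text
[0.50302054 0.0863608  0.05391223] [-2.3885111   0.11637037  5.12067333]
```

View pics/p1s.png

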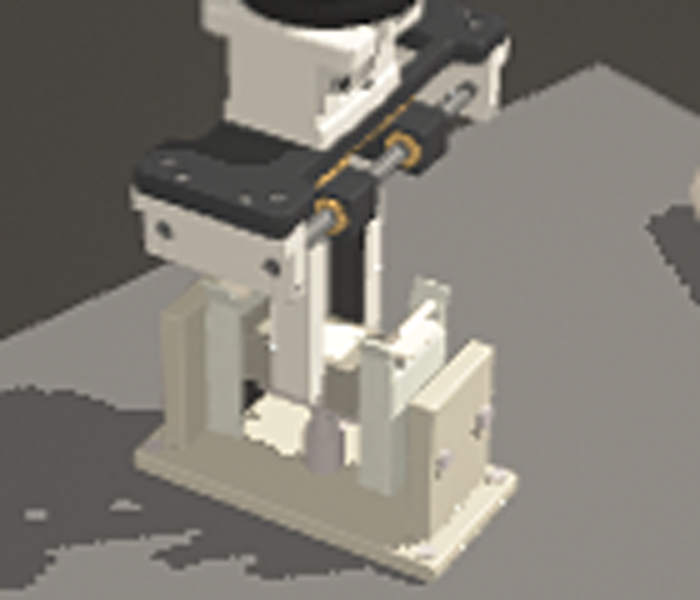

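Emit:
servo_tool([
  [[0,0,0,0,0,0,0.45],[0,0,0,0,0,0,0.45],[0,0,0,0,0,0,0.45],[0,0,0,0,0,0,0.45],[0,0,0,0,0,-0.04,0.45],[0,0,0,0,0,-0.1,0.45],[0,0,0,0,0,-0.18,0.45],[0,0,0,0,0,-0.26,0.45],[0,0,0,0,0,-0.26,0.45]],
])

```text
time_s: 9.88
ee_pos: [0.5056, 0.0867, 0.1913]
eef_rot: [-3.139, 0.01, -2.827]
force: [0.7, 0.1, 0.3]
grip_width: 0.0517
```

```bash
python3 - <<'E'
from h import *;from station import *
import pickle
w=camera("wrist");pickle.dump(w,open("r1w.pkl","wb"));crop(w["color"],240,90,170,150,4.5,"pics/r1w.png")
w=camera("scene");crop(w["color"],290,160,90,90,5,"pics/r1s.png");print(get_obs()["grip_width"])
E
python3 go.py .5125 -.252 .17 184
```

```text
0.05207620979975029
9.9833 [0.5035 0.0865 0.185 ] F [-0.55  0.64 -1.44] w 0.0521
[-0.0004, 0.0017, 0.1556, 0.1921, -0.6494, 0.03]
```

View pics/r1w.png

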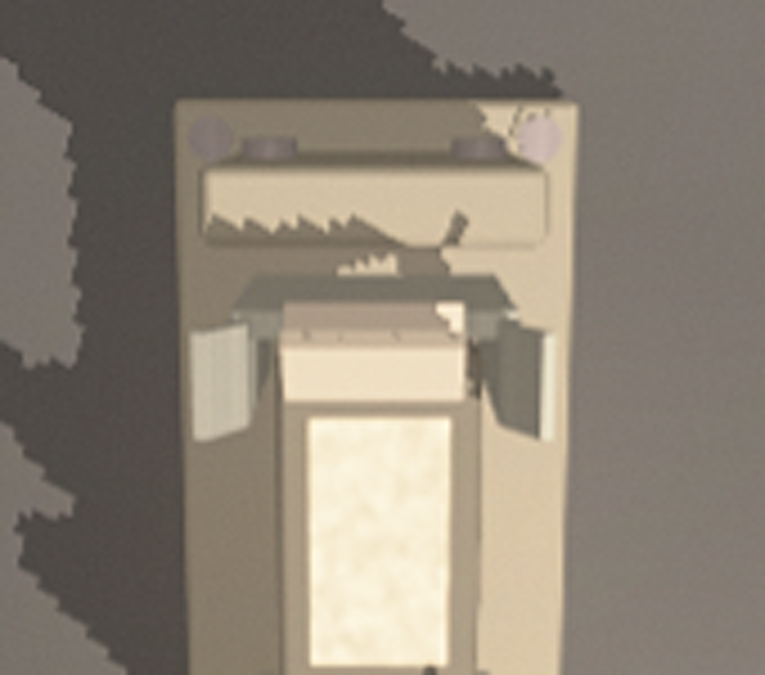

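View pics/r1s.png

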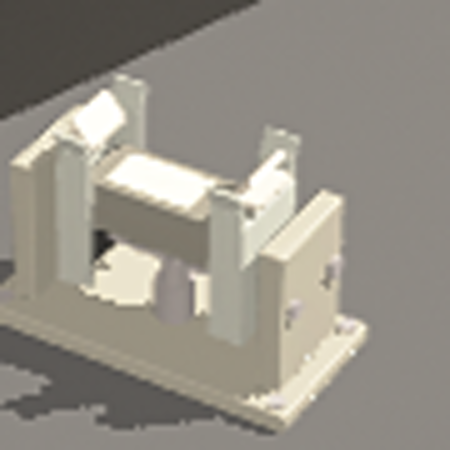

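Emit:
servo_tool([
  [[0,0,0.1556,0.1921,-0.6494,0.03,0],[0,0,0.1556,0.1921,-0.6494,0.03,0],[0,0,0.1556,0.1921,-0.6494,0.03,0],[0,0,0.1556,0.1921,-0.6494,0.03,0],[0,0,0.1556,0.1921,-0.6494,0.03,0],[0,0,0.1556,0.1921,-0.6494,0.03,0],[0,0,0.1556,0.1921,-0.6494,0.03,0],[0,0,0.1556,0.1921,-0.6494,0.03,0],[0,0,0.1556,0.1921,-0.6494,0.03,0],[0,0,0.1556,0.1921,-0.6494,0.03,0],[0,0,0.1556,0.1921,-0.6494,0.03,0],[0,0,0.1556,0.1921,-0.6494,0.03,0]],
])

```text
time_s: 10.98
ee_pos: [0.5124, -0.2507, 0.1692]
eef_rot: [3.141, 0.002, -3.071]
force: [-0.9, 0.3, 0.3]
grip_width: 0.0943
```

```bash
python3 - <<'E'
from h import *;from station import *
import pickle
w=camera("wrist");pickle.dump(w,open("w_b1.pkl","wb"))
p=proj(w,[[.505,-.2525,.024]])[0]
x,y=int(max(p[0]-75,0)),int(max(p[1]-75,0));print(x,y)
crop(w["color"],x,y,150,150,4,"pics/w_b1z.png")
E
python3 go.py .5053 -.2525 .003 184.3
```

```text
245 132
11.0333 [ 0.5126 -0.2506  0.1696] F [ 0.28 -0.44 -0.95] w 0.0938
[0.0001, 0.0014, -0.0024, 0.0155, -0.0028, 0.3332]
```

View pics/w_b1z.png

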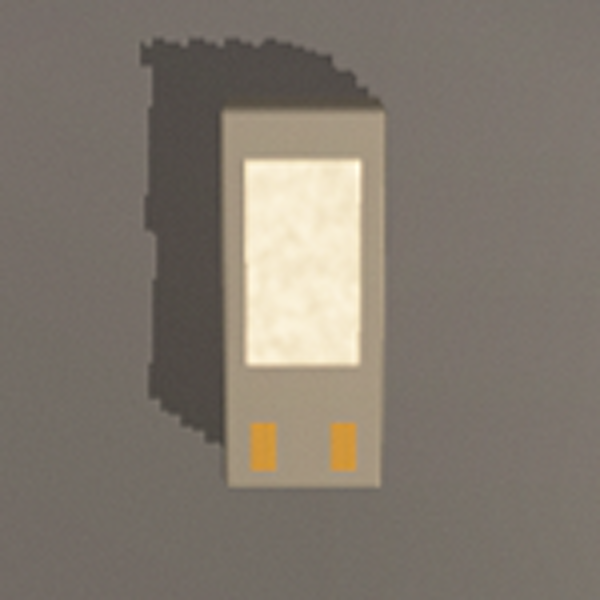

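Pack B's top corners are at (223,108), (385,108), (381,487) and (228,487), and the label spans (245,159) to (361,366).

```bash
python3 - <<'E'
from h import *;import pickle
w=pickle.load(open("w_b1.pkl","rb"))
f=lambda q:(np.array(q,float)+.5)/4-.5+[245,132]
for n,q in(("top",[[223,108],[385,108],[381,487],[228,487]]),("label",[[245,159],[362,159],[361,366],[246,366]])):
    P=onz(w,f(q),.024);d=(P[0]+P[1]-P[2]-P[3])/2
    print(n,P.mean(0).round(4),np.linalg.norm(d),np.linalg.norm(P[0]-P[1]),np.degrees(np.arctan2(d[1],d[0]))%360)
E
python3 go.py .5053 -.252 .003 184.3
```

```text
top [ 0.5052 -0.2525  0.024 ] 0.07543832443130422 0.03063221340001151 184.03354635392134
label [ 0.4975 -0.2532  0.024 ] 0.040720074386805784 0.02230673615007513 183.9522392219649
11.0333 [ 0.5126 -0.2506  0.1696] F [ 0.28 -0.44 -0.95] w 0.0938
[0.0001, 0.0014, -0.0024, 0.0155, -0.0018, 0.3332]
```

Emit:
servo_tool([
  [[0,0.0014,0.0006,0.0157,-0.0028,0.15,0],[0,0.0014,0.0006,0.0157,-0.0028,0.22,0],[0,0.0014,0.0006,0.0157,-0.0028,0.27,0],[0,0.0014,0.0006,0.0157,-0.0028,0.3,0],[0,0.0014,0.0006,0.0157,-0.0028,0.32,0],[0,0.0014,0.0006,0.0157,-0.0028,0.333,0],[0,0.0014,0.0006,0.0157,-0.0028,0.333,0],[0,0.0014,0.0006,0.0157,-0.0028,0.333,0]],
])

```text
time_s: 11.7
ee_pos: [0.5062, -0.2526, 0.0047]
eef_rot: [-3.141, 0.002, -3.071]
force: [0.0, -0.4, 1.3]
grip_width: 0.0938
```

Emit:
servo_tool([
  [[0,0,0,0,0,0,1],[0,0,0,0,0,0,1],[0,0,0,0,0,0,1],[0,0,0,0,0,0,1],[0,0,0,0,0,0,1],[0,0,0,0,0,0,1],[0,0,0,0,0,0,1],[0,0,0,0,0,0,1],[0,0,0,0,0,0,1],[0,0,0,0,0,0,1],[0,0,0,0,0,0,1],[0,0,0,0,0,0,1]],
], squeeze=50)

```text
time_s: 12.7
ee_pos: [0.5062, -0.2526, 0.0047]
eef_rot: [-3.141, 0.002, -3.071]
force: [0.0, -0.3, -0.6]
grip_width: 0.0315
```

Emit:
servo_tool([
  [[0,0,0,0,0,0,1],[0,0,0,0,0,-0.04,1],[0,0,0,0,0,-0.1,1],[0,0,0,0,0,-0.18,1],[0,0,0,0,0,-0.26,1],[0,0,0,0,0,-0.31,1],[0,0,0,0,0,-0.335,1],[0,0,0,0,0,-0.335,1]],
])

```text
time_s: 13.37
ee_pos: [0.5068, -0.253, 0.1753]
eef_rot: [-3.138, 0.006, -3.071]
force: [0.5, 0.7, -1.2]
grip_width: 0.0314
```

```bash
python3 go.py .503 .0863 .17 198
```

```text
13.3667 [ 0.5068 -0.253   0.1753] F [ 0.5   0.68 -1.25] w 0.0314
[-0.0029, 0.0035, -0.1549, -0.0405, 0.6774, 0.0083]
```

Emit:
servo_tool([
  [[-0.003,0.0035,-0.155,-0.0424,0.6774,0.0083,1],[-0.003,0.0035,-0.155,-0.0424,0.6774,0.0083,1],[-0.003,0.0035,-0.155,-0.0424,0.6774,0.0083,1],[-0.003,0.0035,-0.155,-0.0424,0.6774,0.0083,1],[-0.003,0.0035,-0.155,-0.0424,0.6774,0.0083,1],[-0.003,0.0035,-0.155,-0.0424,0.6774,0.0083,1],[-0.003,0.0035,-0.155,-0.0424,0.6774,0.0083,1],[-0.003,0.0035,-0.155,-0.0424,0.6774,0.0083,1],[-0.003,0.0035,-0.155,-0.0424,0.6774,0.0083,1],[-0.003,0.0035,-0.155,-0.0424,0.6774,0.0083,1],[-0.003,0.0035,-0.155,-0.0424,0.6774,0.0083,1],[-0.003,0.0035,-0.155,-0.0424,0.6774,0.0083,1]],
])

```text
time_s: 14.37
ee_pos: [0.5038, 0.0852, 0.1693]
eef_rot: [3.141, -0.001, -2.828]
force: [0.2, -0.6, -1.4]
grip_width: 0.0316
```

```bash
python3 - <<'E'
from h import *;from station import *
import pickle
w=camera("wrist");pickle.dump(w,open("h2w.pkl","wb"));crop(w["color"],240,100,170,150,4.5,"pics/h2w.png");crop(w["color"],260,200,130,190,4,"pics/h2wz.png")
E
python3 go.py .504 .0866 .11 198
```

```text
14.4167 [0.5039 0.085  0.1695] F [-1.27 -0.26 -0.66] w 0.0313
[0.0001, -0.0005, -0.0009, -0.0012, 0.0029, 0.119]
```

View pics/h2wz.png

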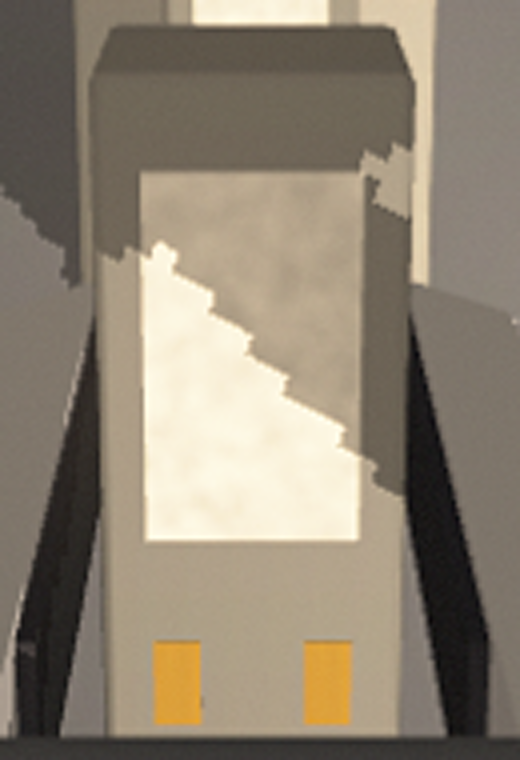

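```bash
python3 - <<'E'
from h import *;import pickle
w=pickle.load(open("h2w.pkl","rb"))
f=lambda q:(np.array(q,float)+.5)/4-.5+[260,200]
P=onz(w,f([[140,171],[365,171],[359,541],[145,541]]),.1694+.0193);c=P.mean(0)
d=(P[0]+P[1]-P[2]-P[3])/2;u=d/np.linalg.norm(d)
print(c,np.linalg.norm(d),np.linalg.norm(P[0]-P[1]),np.degrees(np.arctan2(d[1],d[0]))%360,"pack",c-u*.0077)
E
```

```text
[0.4955429  0.08291972 0.1887    ] 0.04029637628087272 0.02212069369301779 197.8547120311961 pack [0.50287205 0.08528057 0.1887    ]
```

Emit:
servo_tool([
  [[0,0,-0.001,-0.0005,0.0025,0.04,1],[0,0,-0.001,-0.0005,0.0025,0.08,1],[0,0,-0.001,-0.0005,0.0025,0.1,1],[0,0,-0.001,-0.0005,0.0025,0.112,1],[0,0,-0.001,-0.0005,0.0025,0.115,1],[0,0,-0.001,-0.0005,0.0025,0.115,1]],
])

```text
time_s: 14.92
ee_pos: [0.504, 0.0859, 0.1123]
eef_rot: [3.141, -0.001, -2.828]
force: [-0.3, -0.6, -1.3]
grip_width: 0.0316
```

```bash
python3 go.py .504 .0866 .1 198
```

```text
14.9167 [0.504  0.0859 0.1123] F [-0.27 -0.55 -1.25] w 0.0316
[0.0001, -0.0004, -0.0003, -0.0005, 0.0012, 0.0246]
```

Emit:
servo_tool([
  [[0,0,0,-0.0005,0.0012,0.004,1],[0,0,0,-0.0005,0.0012,0.008,1],[0,0,0,-0.0005,0.0012,0.012,1],[0,0,0,-0.0005,0.0012,0.016,1],[0,0,0,-0.0005,0.0012,0.02,1],[0,0,0,-0.0005,0.0012,0.024,1]],
])

```text
time_s: 15.42
ee_pos: [0.5042, 0.0867, 0.1004]
eef_rot: [-3.142, -0.0, -2.828]
force: [-0.5, -0.0, 5.4]
grip_width: 0.0317
```

Emit:
servo_tool([
  [[0,0,0,0,0,0.004,1],[0,0,0,0,0,0.008,1],[0,0,0,0,0,0.012,1]],
])

```text
time_s: 15.67
ee_pos: [0.505, 0.0867, 0.0954]
eef_rot: [-3.141, 0.002, -2.828]
force: [0.5, -1.1, -1.3]
grip_width: 0.0314
```

Emit:
servo_tool([
  [[0,0,0,0,0,0.004,1],[0,0,0,0,0,0.008,1],[0,0,0,0,0,0.012,1]],
])

```text
time_s: 15.92
ee_pos: [0.5049, 0.0867, 0.0892]
eef_rot: [-3.141, 0.002, -2.828]
force: [-1.0, -0.4, 1.4]
grip_width: 0.0313
```

```bash
python3 go.py .504 .0866 .08 198
```

```text
15.9167 [0.5049 0.0867 0.0892] F [-0.96 -0.45  1.41] w 0.0313
[-0.0004, 0.0013, -0.0002, 0.0019, 0.0004, 0.0184]
```

Emit:
servo_tool([
  [[0,0.001,0,0.0015,0,0.004,1],[0,0.001,0,0.0015,0,0.008,1],[0,0.001,0,0.0015,0,0.01,1]],
])

```text
time_s: 16.17
ee_pos: [0.5042, 0.0865, 0.0839]
eef_rot: [-3.141, 0.0, -2.828]
force: [-0.1, -0.1, 1.5]
grip_width: 0.0315
```

Emit:
servo_tool([
  [[0,0,0,0,0,0.002,1],[0,0,0,0,0,0.004,1],[0,0,0,0,0,0.006,1]],
])

```text
time_s: 16.42
ee_pos: [0.5042, 0.0865, 0.0808]
eef_rot: [-3.141, 0.0, -2.828]
force: [-0.7, 0.1, 2.3]
grip_width: 0.0314
```

Emit:
servo_tool([
  [[0,0,0,0,0,0.002,1],[0,0,0,0,0,0.003,1]],
])

```text
time_s: 16.58
ee_pos: [0.5044, 0.0865, 0.0794]
eef_rot: [-3.141, 0.001, -2.828]
force: [-1.7, -0.6, 6.0]
grip_width: 0.0318
```

```bash
python3 go.py .504 .0866 .07 198
```

```text
16.5833 [0.5044 0.0865 0.0794] F [-1.67 -0.62  6.03] w 0.0318
[-0.0004, 0.0004, -0.0002, 0.0006, 0.0004, 0.0189]
```

Emit:
servo_tool([
  [[0,0,0,0,0,0.002,1],[0,0,0,0,0,0.004,1]],
])

```text
time_s: 16.75
ee_pos: [0.5044, 0.0865, 0.0777]
eef_rot: [-3.141, 0.001, -2.828]
force: [-3.1, 0.4, 6.7]
grip_width: 0.0315
```

Emit:
servo_tool([
  [[0,0,0,0,0,0.002,1],[0,0,0,0,0,0.004,1]],
])

```text
time_s: 16.92
ee_pos: [0.5044, 0.0865, 0.076]
eef_rot: [-3.141, 0.001, -2.828]
force: [-2.7, -1.7, 6.4]
grip_width: 0.0317
```

Emit:
servo_tool([
  [[0,0,0,0,0,0.001,1],[0,0,0,0,0,0.001,1]],
])

```text
time_s: 17.08
ee_pos: [0.5044, 0.0865, 0.0757]
eef_rot: [-3.141, 0.001, -2.828]
force: [-2.8, -1.5, 5.4]
grip_width: 0.0317
```

Emit:
servo_tool([
  [[0,0,0,0,0,0.001,1],[0,0,0,0,0,0.001,1]],
])

```text
time_s: 17.25
ee_pos: [0.5044, 0.0865, 0.0755]
eef_rot: [-3.141, 0.001, -2.828]
force: [-2.7, -1.5, 5.3]
grip_width: 0.0314
```

Emit:
servo_tool([
  [[0,0,0,0,0,0.002,1],[0,0,0,0,0,0.002,1]],
])

```text
time_s: 17.42
ee_pos: [0.5044, 0.0865, 0.0748]
eef_rot: [-3.141, 0.001, -2.828]
force: [-2.9, -1.6, 4.7]
grip_width: 0.0315
```

Emit:
servo_tool([
  [[0,0,0,0,0,0.002,1],[0,0,0,0,0,0.002,1]],
])

```text
time_s: 17.58
ee_pos: [0.5043, 0.0865, 0.074]
eef_rot: [-3.141, 0.001, -2.828]
force: [-2.7, -0.4, 5.1]
grip_width: 0.0317
```

Emit:
servo_tool([
  [[0,0,0,0,0,0.002,1],[0,0,0,0,0,0.002,1]],
])

```text
time_s: 17.75
ee_pos: [0.5044, 0.0865, 0.0732]
eef_rot: [-3.141, 0.001, -2.828]
force: [-2.5, -1.2, 5.0]
grip_width: 0.0314
```

```bash
python3 - <<'E'
from h import *;from station import *
import pickle
w=camera("wrist");pickle.dump(w,open("k1.pkl","wb"));crop(w["color"],250,130,140,120,5,"pics/k1w.png")
w=camera("scene");crop(w["color"],290,160,90,90,6,"pics/k1s.png")
E
python3 go.py .504 .0866 .07 198
```

```text
17.85 [0.5044 0.0865 0.0732] F [-3.01 -0.71  4.27] w 0.0315
[-0.0005, 0.0008, -0.0002, 0.0007, 0.0004, 0.0064]
```

View pics/k1w.png

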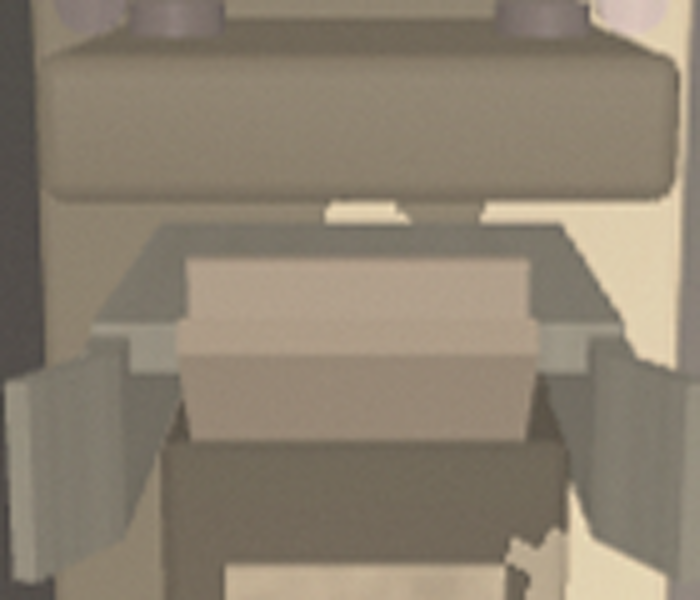

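View pics/k1s.png

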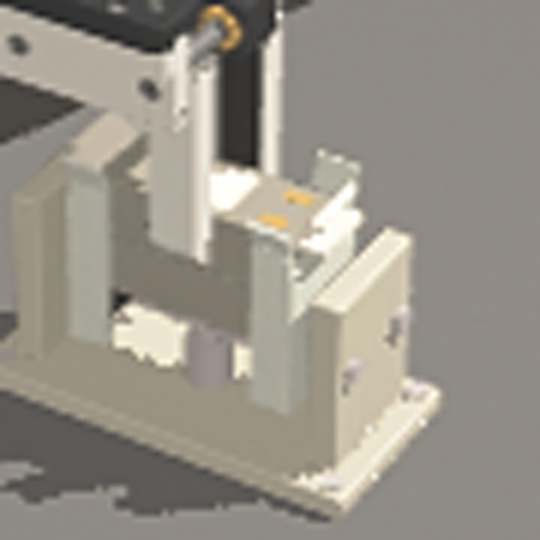

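The lips are still pushed outward, so it has not snapped yet. I continue in small steps.

Emit:
servo_tool([
  [[0,0,0,0,0,0.002,1],[0,0,0,0,0,0.002,1]],
])

```text
time_s: 18.02
ee_pos: [0.5044, 0.0865, 0.0725]
eef_rot: [-3.141, 0.001, -2.828]
force: [-2.8, -0.8, 4.8]
grip_width: 0.0315
```

Emit:
servo_tool([
  [[0,0,0,0,0,0.002,1],[0,0,0,0,0,0.002,1]],
])

```text
time_s: 18.18
ee_pos: [0.5044, 0.0865, 0.0717]
eef_rot: [-3.141, 0.001, -2.828]
force: [-2.3, -1.0, 5.8]
grip_width: 0.0311
```

```bash
python3 - <<'E'
from h import *;from station import *
w=camera("wrist");crop(w["color"],250,130,140,120,5,"pics/k2w.png")
E
python3 go.py .504 .0866 .07 198
```

```text
18.2333 [0.5044 0.0865 0.0717] F [-2.   -1.53  6.42] w 0.0318
[-0.0005, 0.0009, -0.0002, 0.0006, 0.0004, 0.0034]
```

View pics/k2w.png

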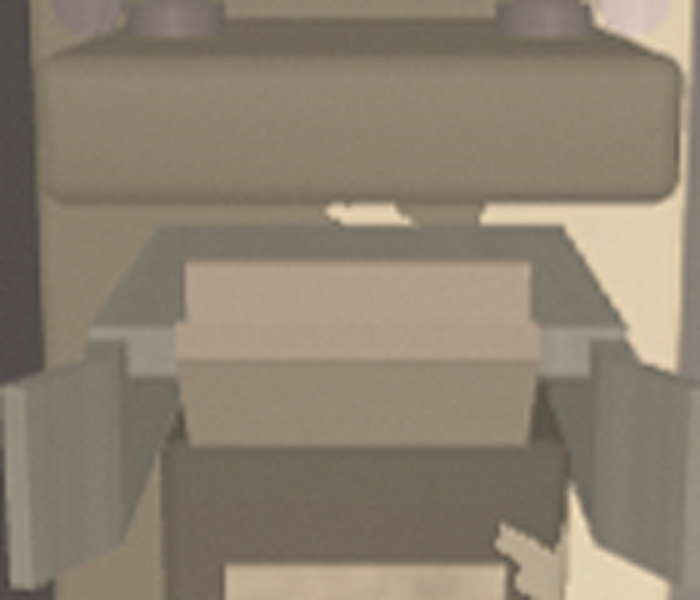

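Emit:
servo_tool([
  [[0,0,0,0,0,0.002,1],[0,0,0,0,0,0.002,1]],
])

```text
time_s: 18.4
ee_pos: [0.5044, 0.0865, 0.071]
eef_rot: [-3.141, 0.001, -2.828]
force: [-2.9, -0.7, 5.1]
grip_width: 0.0315
```

Emit:
servo_tool([
  [[0,0,0,0,0,0.002,1],[0,0,0,0,0,0.002,1]],
])

```text
time_s: 18.57
ee_pos: [0.5044, 0.0865, 0.0702]
eef_rot: [-3.141, 0.002, -2.828]
force: [-2.6, -0.2, 6.0]
grip_width: 0.0314
```

```bash
python3 - <<'E'
from h import *;from station import *
w=camera("wrist");crop(w["color"],250,130,140,120,5,"pics/k3w.png")
E
python3 go.py .504 .0866 .07 198
```

```text
18.6167 [0.5044 0.0865 0.0702] F [-2.2  -0.79  5.69] w 0.0314
[-0.0005, 0.001, -0.0001, 0.0006, 0.0004, 0.0004]
```

View pics/k3w.png

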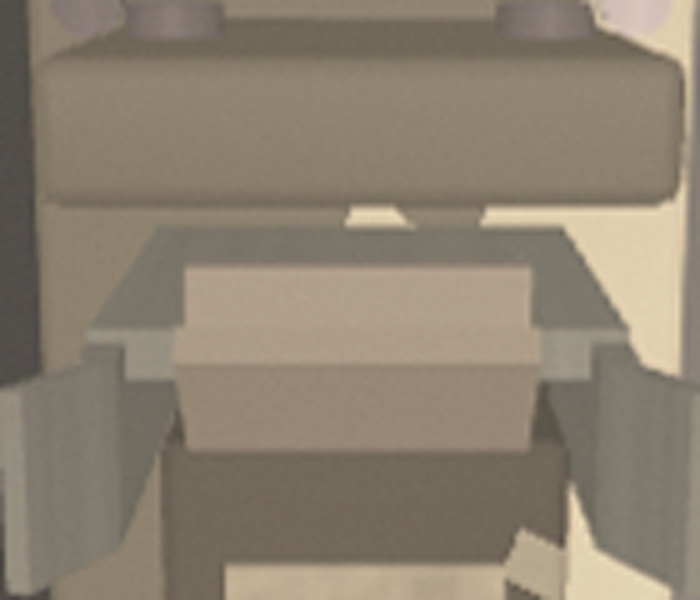

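Emit:
servo_tool([
  [[0,0,0,0,0,0.002,1],[0,0,0,0,0,0.002,1]],
])

```text
time_s: 18.78
ee_pos: [0.5044, 0.0865, 0.0693]
eef_rot: [-3.141, 0.002, -2.828]
force: [-1.5, -0.2, 2.7]
grip_width: 0.0315
```

Emit:
servo_tool([
  [[0,0,0,0,0,0.002,1],[0,0,0,0,0,0.002,1]],
])

```text
time_s: 18.95
ee_pos: [0.5044, 0.0865, 0.0683]
eef_rot: [-3.141, 0.002, -2.828]
force: [-1.1, 0.1, 3.8]
grip_width: 0.0318
```

```bash
python3 - <<'E'
from h import *;from station import *
w=camera("wrist");crop(w["color"],250,130,140,120,5,"pics/k4w.png")
E
python3 go.py .504 .0866 .07 198
```

```text
19.0 [0.5044 0.0865 0.0684] F [-1.41  0.12  4.52] w 0.0316
[-0.0005, 0.0011, -0.0001, 0.0007, 0.0004, -0.0032]
```

View pics/k4w.png

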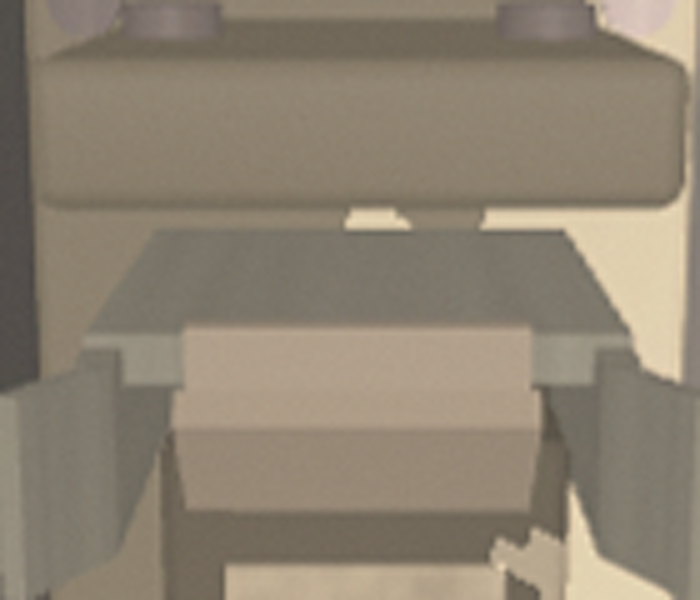

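The force dropped from 6 to 3 N and the near lip sprang inward over the pack. I check the far lip in the scene view.

```bash
python3 - <<'E'
from h import *;from station import *
w=camera("scene");crop(w["color"],290,160,90,90,6,"pics/k4s.png")
E
```

```text
(no output)
```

View pics/k4s.png

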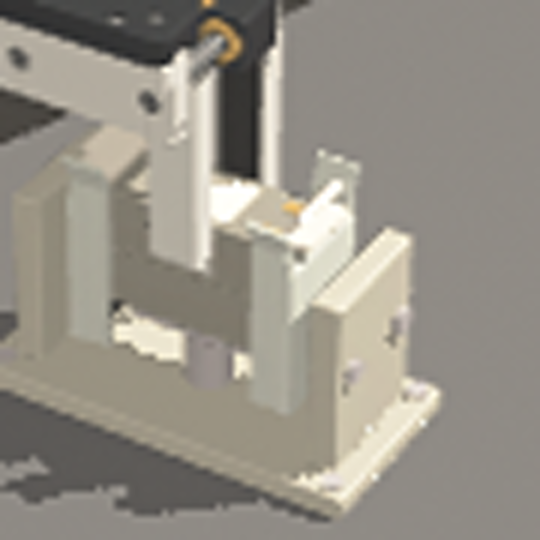

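Both lips are now in: the far lip covers the contact that was visible before. I release in place.

Emit:
servo_tool([
  [[0,0,0,0,0,0,0.45],[0,0,0,0,0,0,0.45],[0,0,0,0,0,0,0.45],[0,0,0,0,0,0,0.45],[0,0,0,0,0,0,0.45],[0,0,0,0,0,0,0.45]],
])

```text
time_s: 19.55
ee_pos: [0.5044, 0.0865, 0.0683]
eef_rot: [-3.141, 0.002, -2.828]
force: [-0.1, 0.0, 0.2]
grip_width: 0.0516
```

```bash
python3 - <<'E'
from h import *;from station import *
w=camera("wrist");crop(w["color"],250,130,140,200,3.9,"pics/k5w.png")
w=camera("scene");crop(w["color"],290,160,90,90,6,"pics/k5s.png");print(get_obs()["force"],get_obs()["grip_width"])
E
```

```text
[-0.00869255  0.66132799 -0.40272126] 0.051675234990968974
```

View pics/k5w.png

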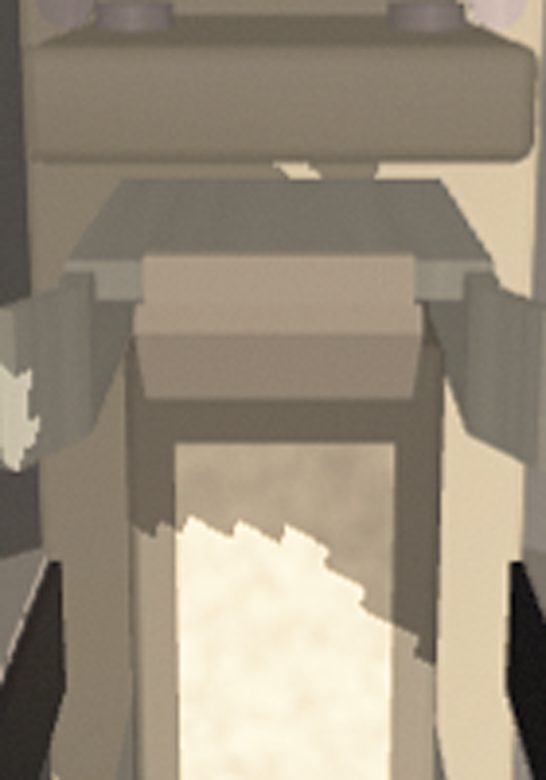

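View pics/k5s.png

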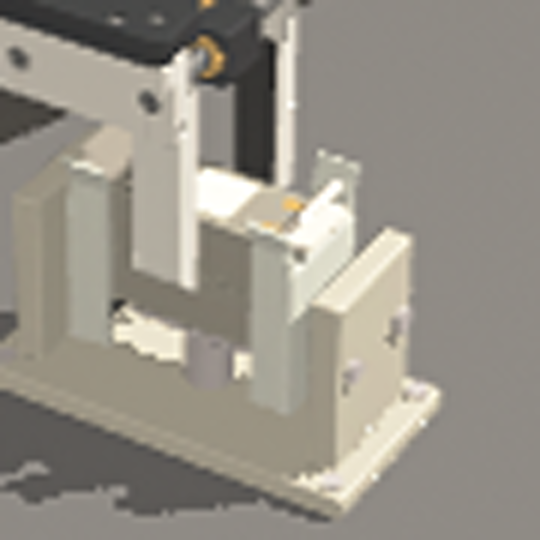

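The pack stays under both lips with the fingers open. I rise clear and check again.

Emit:
servo_tool([
  [[0,0,0,0,0,-0.02,0.45],[0,0,0,0,0,-0.06,0.45],[0,0,0,0,0,-0.12,0.45],[0,0,0,0,0,-0.2,0.45],[0,0,0,0,0,-0.28,0.45],[0,0,0,0,0,-0.32,0.45],[0,0,0,0,0,-0.34,0.45],[0,0,0,0,0,-0.34,0.45],[0,0,0,0,0,-0.34,0.45],[0,0,0,0,0,-0.34,0.45]],
])

```text
time_s: 20.48
ee_pos: [0.5035, 0.0865, 0.2366]
eef_rot: [-3.141, -0.001, -2.828]
force: [0.2, -0.2, -0.7]
grip_width: 0.0517
```

```bash
python3 - <<'E'
from h import *;from station import *
import pickle
w=camera("wrist");pickle.dump(w,open("f.pkl","wb"));crop(w["color"],250,90,150,190,3.1,"pics/f_w.png")
w=camera("scene");crop(w["color"],290,160,90,90,6,"pics/f_s.png")
E
```

```text
(no output)
```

View pics/f_w.png

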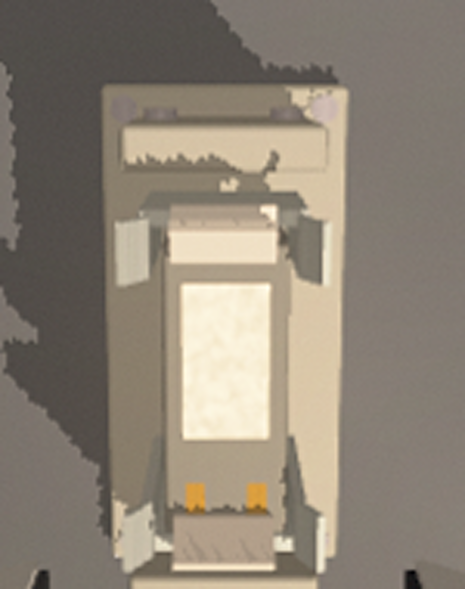

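View pics/f_s.png

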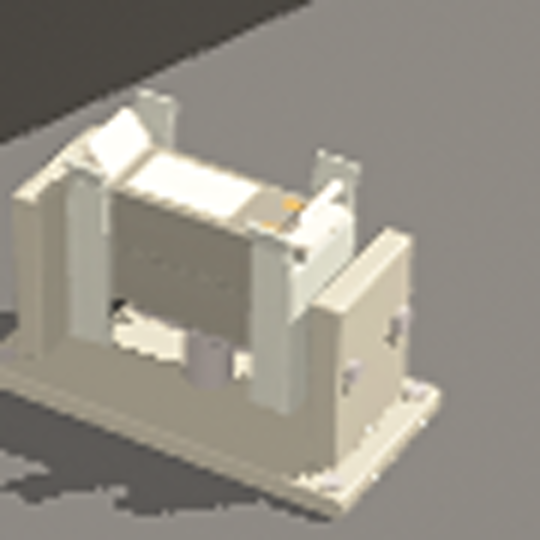

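```bash
python3 - <<'E'
from h import *;import pickle
w=pickle.load(open("f.pkl","rb"))
f=lambda q:(np.array(q,float)+.5)/3.1-.5+[250,90]
P=onz(w,f([[181,284],[270,284],[270,440],[181,440]]),.0885)
d=(P[0]+P[1]-P[2]-P[3])/2;u=d/np.linalg.norm(d);c=P.mean(0)-u*.0077
print(c,np.linalg.norm(P[0]-P[1]),np.linalg.norm(P[2]-P[3]),np.hypot(*(c[:2]-[.503,.0863])))
from station import hand_in,get_obs
print(hand_in(),get_obs()["time_s"])
E
```

```text
[0.503615   0.08649488 0.0885    ] 0.02222899256359282 0.022956891532725055 0.0006451353598277092
the job is handed in; nothing more can be done
the job is handed in; nothing more can be done
```

I loaded both packs into the magazine, contacts up, and handed the job in about 20.5 s into the 72 s allowed. Pack A went in first, down onto the follower. Pack B followed, pressed down in small steps until the lips snapped over it.

- **Press force:** pack B's push read about 5–6 N, dropping to about 3 N at the snap with its top near 88 mm. The highest wrist reading I saw while pressing was about 7 N. Pack-to-pack and pack-to-magazine forces are not reported directly.
- **Final position:** after release and retreat, the wrist and scene views show both lips over pack B's ends. Its measured centre is about 0.6 mm from the magazine axis. That measurement assumed its top at 88.5 mm.
- **Lip height:** triangulating the lips from two wrist views put them at roughly 87–91 mm. The force drops from both packs agree with that. The base-plate corner in the same measurement came out about 8 mm too low, so I treated that estimate as rough.
- **Levelness:** I judged this only by eye. Pack B looks level in the last views. I last checked pack A directly before pack B went on top of it.
- **Bystanders:** I never went near the screwdriver, mouse, tape or purple look-alike. I did not re-measure their positions at the end.

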